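Unload a die from the clamshell fixture

TASK

Swing the lid of the clamshell holding fixture up and over past upright so that it stays open by itself, then lift out the cutting die that lies inside. Set the die down gently, flat on the floor of the empty wooden tray (the other tray of the same kind already holds a die), and leave the lid open.

Things in the scene. Friction and masses are not known exactly. Their poses are not given: they have to be found in the camera images.
- lid (a joint): Lid angle, rad: 0 closed and level, 1.57 upright, 1.9 on its open stop, leaning away to the far right with the bar 180 mm above the board. Swings freely (0.25 kg): falls shut below upright, stays open past it. The fixture is a fixed aluminium box, turned 25 to 60 degrees, 120 (handle to hinge) x 140 x 44 mm, 6 mm walls, 10 mm floor; hinge along its far right edge.
- lid_handle (a point): Middle of the black round handle bar beyond the lid's free edge (near left), 10 mm thick, 88 mm clear between its rods; closed, 78 mm above the board, 30 mm outside the fixture's wall, 27 mm above the lid's top, fingers free all round. Axes turn with the lid: y along the bar; closed, z is up and x points level to the hinge. The hinge line passes 150 mm along x and 30 mm down (-z) from here.
- die_mid (a point): Centre, half-way up, of the dark steel cutting die in the fixture: a strip-steel ring with flat sides and round ends, 75 (x) x 34 (y) x 30 mm (z up), about 30 over the flats, 0.12 to 0.2 kg. It stands on the fixture's floor, this point 25 mm above the board, long axis from handle to hinge; 45 mm free beside each flat. Four pins, 8 mm high, stand 28 mm along x and 22 mm along y from its centre.
- tray_in (a point): Centre of the inner floor (14 mm above the board) of the empty wooden tray, fixed: 150 (x) x 130 (y) mm outside, 24 mm high, walls 6 mm; x, y along its sides, z up. A tray just like it on the other side of the fixture holds a wider pale die; which is left or right varies.

How it is judged:
By the outcome, as a careful person would: the job done as asked, in the order asked, and still so for the second after the job is handed in, with the robot touching nothing.
It also fails if it takes over 67 s, if anything falls off the work surface, if the arm or the gripper's body presses on something with over 40 N, if the wrist force passes 120 N, or if a joint passes its speed limit or range.

ROBOT

A 6-joint arm with a two-finger parallel gripper is mounted at the origin on a cart in front of the work surface, level with it; the furniture and walls round the work are solid. World frame = base frame: x ahead of the robot, y to its left, z up, the work surface at z = 0. Lengths are in m, angles in rad, forces in N, time in s.
With the tool pointing down it reaches from about 0.3 to 0.775 m from the base axis. Payload 14.6 kg.
Tool frame: the origin (TCP) lies on the centre line of the jaws, within the pads' length; the fingertips stand 8 mm ahead of it and the grasp point (between the pads) lies 11 mm behind it; z points along the fingers, y is the direction in which the jaws open and shut (so a half turn about z gives the same grasp; the last joint's range is limited). The gripper opens to 94 mm and grips with 3 to 60 N. Pads are 16 mm wide; open, the fingers measure 119 mm over their backs; the gripper's body (75 mm by 177 mm) begins 78 mm behind the grasp point.
Start: joints at [-1.189, 0.3, 1.521, -0, 1.321, -0.067], TCP at [0.239, -0.496, 0.213] pointing down, gripper open.
Joint ranges: [-3.03, 3.03], [-0.79, 2.21], [0.23, 2.52], [-1.04, 4.18], [0, 3.07], [-2.55, 2.55]. Speed limits (rad/s): [2.22, 2.22, 2.57, 3.14, 3.14, 3.14].

INTERFACE

Orientations are given as a unit quaternion [x, y, z, w].
In Python, from station import arm, optics, spot_in, trace gives the robot as it stands. The module is installed in compiled form; this text tells all that it offers.
- The arm moves only by the tool send_rows, never from a script. Its argument "rows" is a list of rows, each a list of 7 numbers: the finger opening in m, from 0 to 0.094, then the shift along the tool's x, y, z in m, then the turn, a rotation vector about the tool's x, y, z in degrees. In form: [[jaw, x, y, z, wx, wy, wz], ...]. A call has 1 to 10 rows; each row is the pose to reach, as a shift and turn from the pose commanded when the call began, along the tool's axes at that moment; what a row does not reach only later rows make up. A row lasts 1/8 s, in which the tool goes at most 62.5 mm and 10.7 degrees, less where a joint would pass 70% of its speed; a pose out of reach is approached as far as the arm can. A call with a gripper value outside its range is refused whole. The fingers move at their own pace and stop on an object; the grip force is fixed at half the most. Time passes only in rows, so rows that repeat a pose let the fingers close. It gives the time, the measured TCP pose, the force and the opening at its end, in the units of the state.
- arm.state(): the state, without advancing time (a new reading comes with each control period).
- optics.snapshot(name): name is "side" or "top"; returns (picture, depth): 420x560x3 uint8, blue, green, red; 420x560 float32, m along the optical axis (not along the pixel's ray), 0 where there is no reading.
- optics.get_calibration(name): a dict with "fx", "fy", "cx", "cy" (pixels), "dist" ([k1, k2, p1, p2, k3] as OpenCV has them; the pictures are not rectified), "R" (3x3) and "t" (3): a world point X has camera coordinates R X + t. Camera axes: x right, y down, z forward; pixel columns grow to the right and rows downward; lengths in m; the calibration is good to about 2 mm. A picture is of the moment at which its call begins. get_calibration takes no time and is no camera call.
- arm.hand_in(): hands the job in, once; it reports no verdict.
Trained networks look in the newest picture that a camera, given by its name, has taken for a name from the list of things; names that differ only in an ending like _2 or _b are one class to them, and where a whole thing is asked for, a point or a joint stands for the part that bears it (a point fixed in the world has none). Each returns a list of dicts, best first, with "p" (0 to 1); they miss things now and then, are a little off and sometimes report something else, mostly with a low value. They report only what shows in the picture. A call takes as long as a camera call.
- spot_in(query, camera): "bbox" ([centre column, centre row, width, height] in pixels, round what is visible of it).
- trace(query, camera): "region" (420x560 bool, what is visible of it) and "bbox" ([centre column, centre row, width, height] in pixels, round what is visible of it).
The state is a dict: "clock": time; "qpos": joint angles; "dq": joint speeds; "tau": joint torques, N m; "eef_pos": TCP position; "tool_rot": TCP orientation; "ft_force": force on the tool from outside, world axes, zero at the start; "wrist_torque": the same for the moment, N m; "width": finger opening in m.
Only numpy, scipy, OpenCV 4.12 (cv2) and the standard library are available. Lean on these libraries where they do the work, as an engineer would, in place of code of your own. Each camera call takes 0.05 s, during which the arm holds its last target.

## Working session

There is one attempt and no reset: what is moved stays moved. The work goes in short steps, Python scripts to look and compute and a tool call to move; the robot and the scene stay as the last step left them, time stands still between calls to the robot, and variables do not carry over. Pictures are saved under pics/ and viewed, and the job is handed in when it is done.

Besides the shell and the picture viewer there is one more tool, called after "Call:" as name([rows], argument=value, ...), one row to a line, values as JSON. send_rows: Moves the arm, as the interface text tells. Its arguments: {"type":"object","properties":{"rows":{"type":"array"}},"required":["rows"]}

```bash
mkdir -p pics
python3 - <<'E'
from station import arm, optics, spot_in, trace
import cv2,numpy as np
print(arm.state())
for n in("side","top"):
    p,d=optics.snapshot(n); cv2.imwrite(f"pics/{n}0.png",p); np.save(f"{n}0.npy",d)
    c=optics.get_calibration(n); print(n,c)
    for q in("lid_handle","lid","die_mid","tray_in"):
        try:
            for r in spot_in(q,n)[:3]: print(q,r)
        except Exception as e: print(q,e)
print(arm.state()["clock"])
E
```

```text
{'clock': 0.0, 'qpos': array([-1.18858658e+00,  3.00537134e-01,  1.52157199e+00, -2.45171725e-06,
        1.32065486e+00, -6.66014157e-02]), 'dq': array([ 4.35169568e-04, -2.15288687e-04, -4.68012623e-04, -7.10683435e-04,
        9.17947317e-04, -1.69835307e-05]), 'tau': array([ 1.30960820e-03, -5.31807625e+01, -3.52742636e+01,  7.08904839e-02,
        2.43537506e-02, -1.24676853e-04]), 'eef_pos': array([ 0.23854889, -0.49530967,  0.21285394]), 'tool_rot': array([ 9.74926318e-01,  2.22527147e-01, -9.32098370e-05, -5.78199998e-04]), 'ft_force': array([-0.25329548, -0.06064676, -0.08003382]), 'wrist_torque': array([0.02336884, 0.0301823 , 0.01907212]), 'width': 0.09368681918395173}
side {'fx': 544.180344564226, 'fy': 544.180344564226, 'cx': 284.6470293512717, 'cy': 200.75601958121905, 'dist': array([-0.18073359,  0.        ,  0.        ,  0.        ,  0.        ]), 'R': array([[-8.91548094e-01, -4.52925788e-01, -4.76451552e-04],
       [-1.86889456e-01,  3.68834715e-01, -9.10512649e-01],
       [ 4.12570391e-01, -8.11676773e-01, -4.13480941e-01]]), 't': array([0.46149253, 0.16903973, 1
[... 209 characters left out ...]
, 66.6, 30.2], 'p': 0.56}
tray_in {'bbox': [277.8, 202.5, 65.1, 29.6], 'p': 0.27}
top {'fx': 522.7521934810105, 'fy': 522.7521934810105, 'cx': 270.8685192731678, 'cy': 203.77311785067616, 'dist': array([-0.18341305,  0.        ,  0.        ,  0.        ,  0.        ]), 'R': array([[ 0.01242511, -0.9999186 ,  0.00290112],
       [-0.99325253, -0.01267674, -0.11527667],
       [ 0.11530406, -0.00144922, -0.99332919]]), 't': array([-0.01658388,  0.51242823,  1.34455137])}
lid_handle {'bbox': [289.2, 182.9, 69.6, 67.1], 'p': 0.75}
lid {'bbox': [289.0, 182.9, 69.0, 72.5], 'p': 0.77}
die_mid {'bbox': [287.6, 182.1, 19.9, 19.1], 'p': 0.48}
tray_in {'bbox': [377.4, 241.7, 61.9, 60.2], 'p': 0.88}
0.5
```

View pics/top0.png

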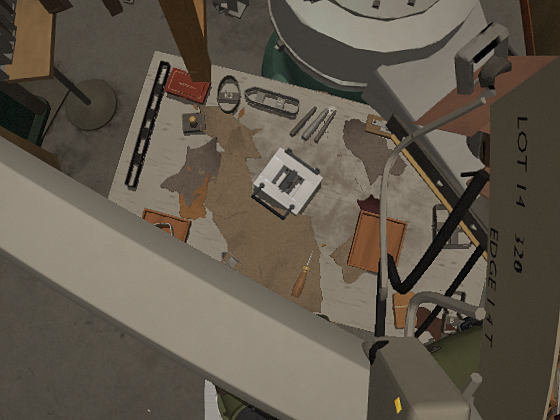

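View pics/side0.png

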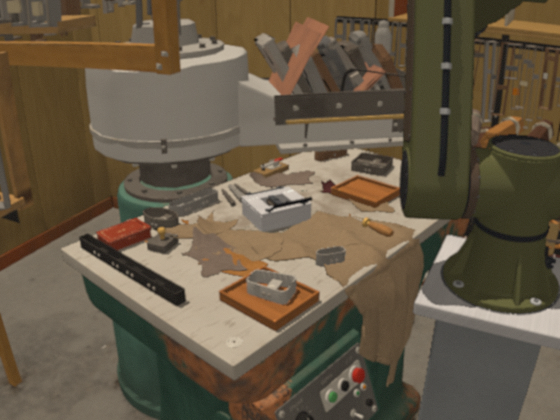

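Run:
```python
import cv2
p=cv2.imread("pics/top0.png");cv2.imwrite("pics/top0c.png",cv2.resize(p[120:290,170:430],None,fx=3,fy=3,interpolation=cv2.INTER_CUBIC))
p=cv2.imread("pics/side0.png");cv2.imwrite("pics/side0c.png",cv2.resize(p[130:270,150:410],None,fx=3,fy=3,interpolation=cv2.INTER_CUBIC))
```

```text
(no output)
```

View pics/top0c.png

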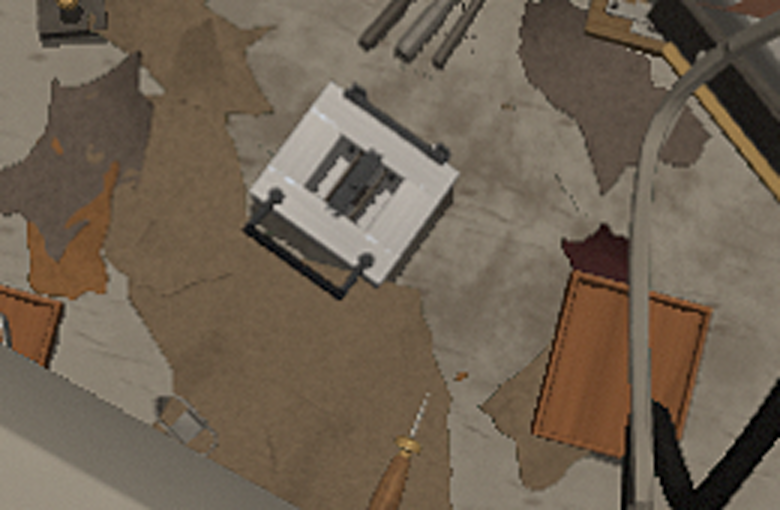

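View pics/side0c.png

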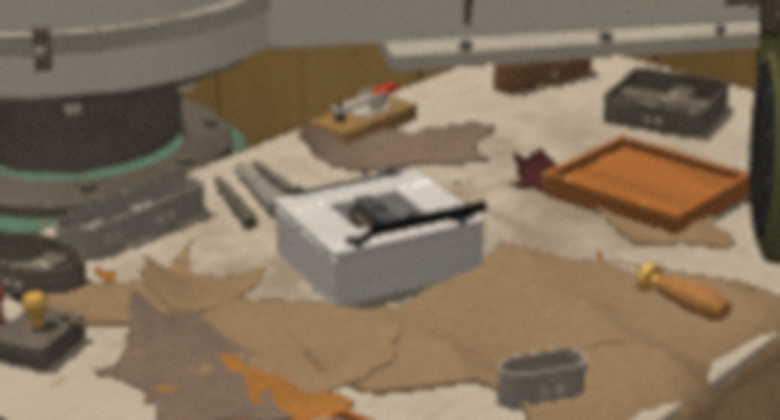

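The top view shows the handle bar at about (253,197)–(284,218), the hinge at (288,150)–(317,172), and the empty tray at right around (377,242). The tray holding the pale die is at left. Next I measure these.

```bash
cat > h.py <<'E'
import numpy as np,cv2
from station import arm, optics, spot_in, trace
def ray(n,px):
    c=optics.get_calibration(n);K=np.array([[c['fx'],0,c['cx']],[0,c['fy'],c['cy']],[0,0,1]])
    u=cv2.undistortPoints(np.array(px,float).reshape(-1,1,2),K,c['dist']).reshape(-1,2)
    R=np.array(c['R']);t=np.array(c['t'])
    d=np.c_[u,np.ones(len(u))]@R   # world dirs (R^T d)
    return -R.T@t,d
def atz(n,px,z):
    o,d=ray(n,px); return o+d*((z-o[2])/d[:,2])[:,None]
def proj(n,X):
    c=optics.get_calibration(n);K=np.array([[c['fx'],0,c['cx']],[0,c['fy'],c['cy']],[0,0,1]])
    return cv2.projectPoints(np.array(X,float).reshape(-1,1,3),cv2.Rodrigues(np.array(c['R']))[0],np.array(c['t']),K,c['dist'])[0].reshape(-1,2)
def cloud(n,depth):
    h,w=depth.shape;v,u=np.mgrid[:h,:w]
    o,d=ray(n,np.c_[u.ravel(),v.ravel()]); return (o+d*depth.reshape(-1,1)).reshape(h,w,3)
E
python3 - <<'E'
from h import *
np.set_printoptions(precision=4,suppress=True)
f=lambda L:np.array(L,float)/3+[170,120]
print("bar",atz("top",f([[250,231],[343,294]]),.078))
print("lidcorners",atz("top",f([[333,85],[458,173],[380,285],[252,190]]),.051))
T=atz("top",f([[575,272],[709,312],[668,459],[534,432]]),.024);print("tray",T,T.mean(0))
d=np.load("top0.npy");C=cloud("top",d)
for u,v in [(289,170),(275,160),(298,190),(265,205),(380,230),(390,220),(300,250),(384,200),(386,250),(383,170)]: print((u,v),C[v,u])
for n in("top",):
  for q in("lid","tray_in","lid_handle"):
    r=trace(q,n)[0];m=r['region'];z=C[...,2];P=C[m&(d>0)]
    print(q,r['p'],m.sum(),np.percentile(P,[5,25,50,75,95],axis=0))
    if q=="lid_handle": pass
E
```

```text
bar [[ 0.5237  0.0347  0.078 ]
 [ 0.4712 -0.0446  0.078 ]]
lidcorners [[ 0.657  -0.0349  0.051 ]
 [ 0.5804 -0.1444  0.051 ]
 [ 0.4818 -0.0771  0.051 ]
 [ 0.5631  0.0344  0.051 ]]
tray [[ 0.4979 -0.2511  0.024 ]
 [ 0.4636 -0.3717  0.024 ]
 [ 0.3336 -0.3335  0.024 ]
 [ 0.3568 -0.2144  0.024 ]] [ 0.413  -0.2927  0.024 ]
(289, 170) [ 0.6009 -0.0566  0.0431]
(275, 160) [ 0.6242 -0.0194  0.0576]
(298, 190) [ 0.5476 -0.0803  0.0473]
(265, 205) [0.5028 0.0047 0.0852]
(380, 230) [ 0.3764 -0.0781  1.0662]
(390, 220) [ 0.4749 -0.33    0.0126]
(300, 250) [ 0.3928 -0.0889  0.0077]
(384, 200) [ 0.3967 -0.0828  1.0577]
(386, 250) [ 0.3636 -0.0805  1.0725]
(383, 170) [ 0.419  -0.0852  1.0452]
lid 0.96 2435 [[ 0.493  -0.1165  0.0358]
 [ 0.5289 -0.0827  0.05  ]
 [ 0.5639 -0.0484  0.0522]
 [ 0.5993 -0.0142  0.0546]
 [ 0.634   0.0211  0.0808]]
tray_in 0.73 2054 [[ 0.3544 -0.3558  0.0102]
 [ 0.3861 -0.3272  0.0132]
 [ 0.4182 -0.2775  0.0155]
 [ 0.4509 -0.2537  0.0184]
 [ 0.4797 -0.23    0.0259]]
lid_handle 0.79 2287 [[ 0.4943 -0.1163  0.0472]
 [ 0.5323 -0.0826  0.0503]
 [ 0.5659 -0.0482  0.0524]
 [ 0.6012 -0.0145  0.0548]
 [ 0.6352  0.0215  0.0811]]
```

```bash
cat > ov.py <<'E'
from h import *
def fx(c,yaw,pts):
    a=np.radians(yaw);R=np.array([[np.cos(a),-np.sin(a)],[np.sin(a),np.cos(a)]])
    P=np.array(pts,float);return np.c_[P[:,:2]@R.T+c,P[:,2]]
def draw(img,n,segs,off,s):
    for a,b,col in segs:
        A,B=proj(n,[a,b]);cv2.line(img,*[tuple(int(round(k)) for k in ((q-off+.5)*s-.5)) for q in (A,B)],col,1)
def rect(x,y,z):return [(-x,-y,z),(x,-y,z),(x,y,z),(-x,y,z)]
def segs(P,col):return [(P[i],P[(i+1)%4],col) for i in range(4)]
FC=(.571,-.056);FY=-35;TC=(.413,-.2927);TY=-15.5
def allsegs(FC,FY,TC,TY):
    S=segs(fx(FC,FY,rect(.06,.07,.051)),(0,255,0))+segs(fx(FC,FY,rect(.06,.07,0)),(0,255,255))
    b=fx(FC,FY,[(-.09,-.049,.078),(-.09,.049,.078)]);S.append((b[0],b[1],(0,0,255)))
    S+=segs(fx(TC,TY,rect(.075,.065,.024)),(255,0,0))+segs(fx(TC,TY,rect(.075,.065,0)),(255,255,0))
    return S
E
python3 - <<'E'
from ov import *
S=allsegs(FC,FY,TC,TY)
for n,o,w in(("top",(230,130),(190,150)),("side",(225,160),(190,100))):
    p=cv2.imread(f"pics/{n}0.png")[o[1]:o[1]+w[1],o[0]:o[0]+w[0]]
    p=cv2.resize(p,None,fx=4,fy=4,interpolation=cv2.INTER_CUBIC)
    draw(p,n,S,np.array(o),4);cv2.imwrite(f"pics/ov_{n}.png",p)
E
```

```text
(no output)
```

View pics/ov_top.png

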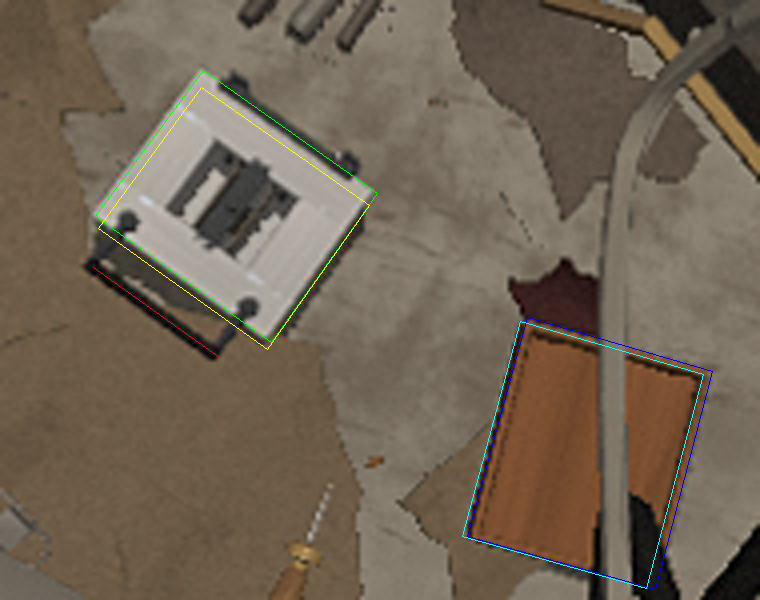

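View pics/ov_side.png

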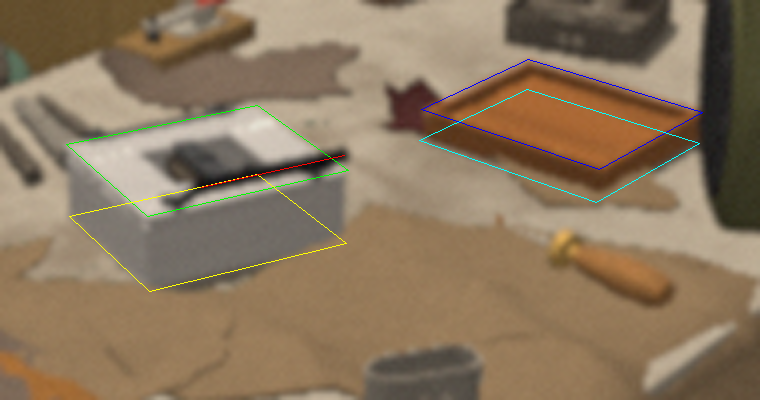

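```bash
cat > go.py <<'E'
from h import *
from scipy.spatial.transform import Rotation as Ro
import sys
np.set_printoptions(precision=4,suppress=True)
def target_R(yaw):  # jaw (tool y) world angle deg, tool down
    a=np.radians(yaw);y=np.array([np.cos(a),np.sin(a),0]);z=np.array([0,0,-1.]);return Ro.from_matrix(np.c_[np.cross(y,z),y,z])
def go(pts,yaw):
    s=arm.state();R0=Ro.from_quat(s['tool_rot']);p=np.array(s['eef_pos'])
    print("t",s['clock'],"p",p,"F",s['ft_force'],"w",s['width'],"q",s['qpos'])
    for q in pts: print("shift",R0.inv().apply(np.array(q)-p),"rot",np.degrees((R0.inv()*target_R(yaw)).as_rotvec()))
E
python3 -c "
from go import *
go([(.4973,-.0044,.17)],-35)"
```

```text
t 0.65 p [ 0.2386 -0.4955  0.2134] F [ 0.1277 -0.16    0.0599] w 0.09411127158084251 q [-1.1886  0.2999  1.521  -0.      1.3207 -0.0666]
shift [ 0.4461 -0.3303  0.0434] rot [  0.0012   0.0012 -29.2857]
```

Call:
send_rows([
  [0.06,0.045,-0.033,0.004,0,0,-3],
  [0.045,0.09,-0.066,0.008,0,0,-6],
  [0.04,0.135,-0.099,0.012,0,0,-9],
  [0.04,0.18,-0.132,0.016,0,0,-12],
  [0.04,0.225,-0.165,0.021,0,0,-15],
  [0.04,0.27,-0.198,0.026,0,0,-18],
  [0.04,0.315,-0.231,0.03,0,0,-21],
  [0.04,0.36,-0.264,0.035,0,0,-24],
  [0.04,0.405,-0.3,0.04,0,0,-27],
  [0.04,0.446,-0.33,0.043,0,0,-29.3],
])

```text
clock: 1.9
eef_pos: [0.4978, -0.0027, 0.1704]
tool_rot: [0.886, 0.463, 0.0, 0.0]
ft_force: [0.2, -0.8, -0.3]
width: 0.04
```

```bash
python3 -c "
from go import *
p,d=optics.snapshot('top');cv2.imwrite('pics/t1.png',cv2.resize(p[120:270,190:390],None,fx=4,fy=4))
p,d=optics.snapshot('side');cv2.imwrite('pics/s1.png',cv2.resize(p[100:250,190:390],None,fx=4,fy=4))
go([(.4973,-.0044,.17),(.4973,-.0044,.068)],-35)"
```

```text
t 2.0 p [ 0.4983 -0.0013  0.17  ] F [-0.0131  0.0469 -0.8804] w 0.04004583688731417 q [-0.0763  0.2272  1.7183  0.0006  1.1964  0.5291]
shift [-0.0032  0.0009  0.    ] rot [-0.0294 -0.0169  0.3028]
shift [-0.0032  0.001   0.102 ] rot [-0.0294 -0.0169  0.3028]
```

View pics/t1.png

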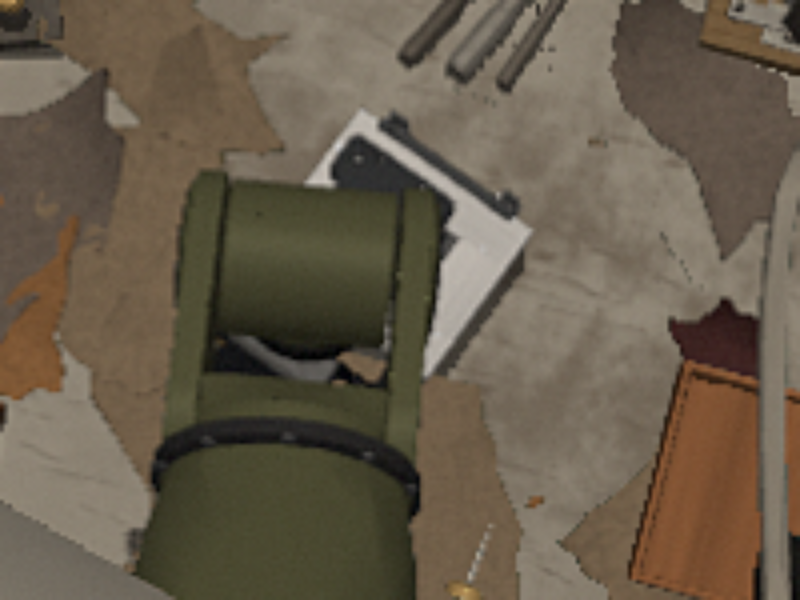

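View pics/s1.png

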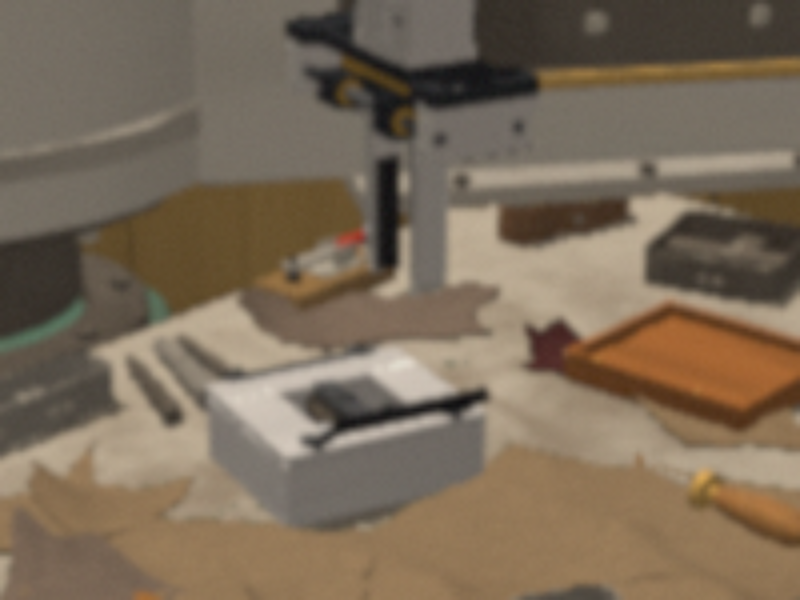

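The fingers stand above the bar, clear of the lid. Now I descend and grip.

Call:
send_rows([
  [0.04,-0.003,0.001,0.02,0,0,0.3],
  [0.04,-0.003,0.001,0.05,0,0,0.3],
  [0.04,-0.003,0.001,0.08,0,0,0.3],
  [0.04,-0.003,0.001,0.095,0,0,0.3],
  [0.04,-0.003,0.001,0.102,0,0,0.3],
  [0.04,-0.003,0.001,0.102,0,0,0.3],
])

```text
clock: 2.75
eef_pos: [0.4966, -0.0079, 0.0688]
tool_rot: [0.888, 0.459, 0.0, 0.0]
ft_force: [0.1, 0.4, -0.1]
width: 0.0398
```

```bash
python3 -c "
from go import *
p,d=optics.snapshot('side');cv2.imwrite('pics/s2.png',cv2.resize(p[130:250,210:370],None,fx=5,fy=5))
go([(.4973,-.0044,.068)],-35)"
```

```text
t 2.8 p [ 0.4968 -0.0079  0.0692] F [-0.4326 -0.1109 -0.2914] w 0.03978670187450623 q [-0.0896  0.3591  1.8121  0.      0.9695  0.5264]
shift [ 0.0031 -0.0016  0.0012] rot [ 0.0498 -0.0293 -0.2934]
```

View pics/s2.png

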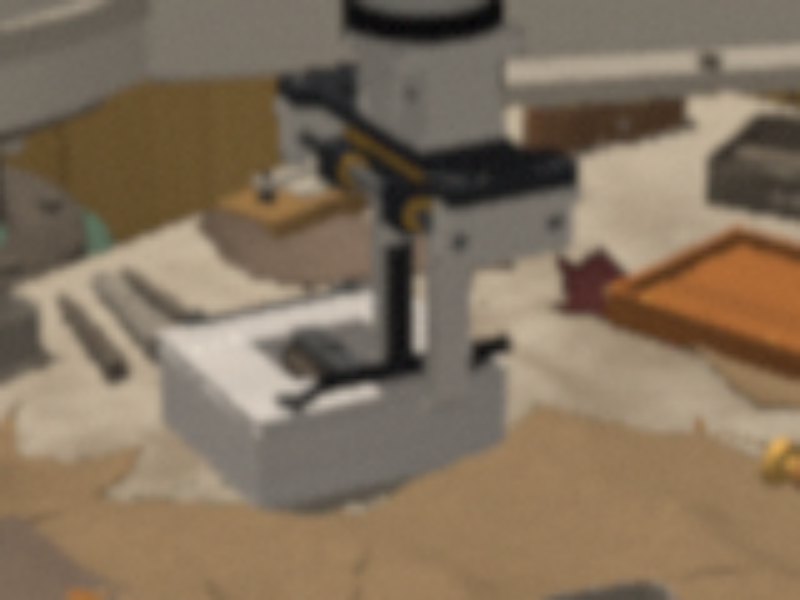

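The bar lies between the fingers. I correct by 1.5 mm and close.

Call:
send_rows([
  [0.04,0.002,-0.0015,0.001,0,0,0],
  [0.02,0.002,-0.0015,0.001,0,0,0],
  [0.0,0.002,-0.0015,0.001,0,0,0],
  [0.0,0.002,-0.0015,0.001,0,0,0],
  [0.0,0.002,-0.0015,0.001,0,0,0],
  [0.0,0.002,-0.0015,0.001,0,0,0],
])

```text
clock: 3.55
eef_pos: [0.4953, -0.0046, 0.0674]
tool_rot: [0.888, 0.46, -0.001, -0.001]
ft_force: [-8.4, 5.6, 6.5]
width: 0.0092
```

```bash
python3 -c "
from go import *
go([(.4973,-.0044,.068)],-35)
# arc relative to bar start, tool y=-(?)
R0=Ro.from_quat(arm.state()['tool_rot']);print(R0.as_matrix())
a=np.radians(-35);ux=np.array([np.cos(a),np.sin(a),0])
for th in np.r_[np.arange(.1,1.85,.1),1.85,1.9,1.93]:
    x=-.15*np.cos(th)+.03*np.sin(th)+.15;z=.15*np.sin(th)+.03*np.cos(th)-.03
    print(round(th,2),R0.inv().apply(ux*x+[0,0,z]))
"
```

```text
t 3.55 p [ 0.4953 -0.0046  0.0674] F [-8.4228  5.5742  6.5099] w 0.009179980349424383 q [-0.0837  0.3609  1.8146  0.0011  0.9687  0.5315]
shift [ 0.0013  0.0015 -0.0006] rot [-0.1571  0.03   -0.2846]
[[ 0.5776  0.8163 -0.0025]
 [ 0.8163 -0.5776  0.0011]
 [-0.0005 -0.0027 -1.    ]]
0.1 [ 0.      0.0037 -0.0148]
0.2 [ 0.      0.0089 -0.0292]
0.3 [ 0.0001  0.0154 -0.043 ]
0.4 [ 0.0001  0.0234 -0.0561]
0.5 [ 0.0001  0.0326 -0.0683]
0.6 [ 0.0002  0.0429 -0.0796]
0.7 [ 0.0002  0.0544 -0.0897]
0.8 [ 0.0003  0.0667 -0.0987]
0.9 [ 0.0003  0.08   -0.1064]
1.0 [ 0.0004  0.0939 -0.1127]
1.1 [ 0.0005  0.1084 -0.1176]
1.2 [ 0.0005  0.1233 -0.121 ]
1.3 [ 0.0006  0.1384 -0.1229]
1.4 [ 0.0007  0.1537 -0.1233]
1.5 [ 0.0008  0.169  -0.1222]
1.6 [ 0.0009  0.184  -0.1196]
1.7 [ 0.0009  0.1988 -0.1154]
1.8 [ 0.001   0.213  -0.1098]
1.85 [ 0.001   0.2199 -0.1065]
1.9 [ 0.0011  0.2266 -0.1029]
1.93 [ 0.0011  0.2305 -0.1005]
```

Call:
send_rows([
  [0,-0.001,0.002,-0.015,0,0,0],
  [0,-0.001,0.007,-0.029,0,0,0],
  [0,-0.001,0.014,-0.043,0,0,0],
  [0,-0.001,0.022,-0.056,0,0,0],
  [0,-0.001,0.031,-0.068,0,0,0],
  [0,-0.001,0.042,-0.08,0,0,0],
])

```text
clock: 4.3
eef_pos: [0.53, -0.0302, 0.148]
tool_rot: [0.888, 0.46, -0.0, -0.001]
ft_force: [1.8, 3.0, -3.8]
width: 0.0088
```

```bash
python3 -c "
from go import *
p,d=optics.snapshot('side');cv2.imwrite('pics/s3.png',cv2.resize(p[110:250,190:370],None,fx=4,fy=4))
go([],-35)
p=arm.state()['eef_pos']-np.array([.4953,-.0046,.0674]);a=np.radians(-35);print(p@[np.cos(a),np.sin(a),0],p[2])"
```

```text
t 4.35 p [ 0.5314 -0.031   0.1495] F [-4.7137  2.4483  6.0423] w 0.009267732708584072 q [-0.1272  0.3219  1.6478  0.0002  1.1705  0.4887]
0.04471279494402907 0.08206460449169774
```

View pics/s3.png

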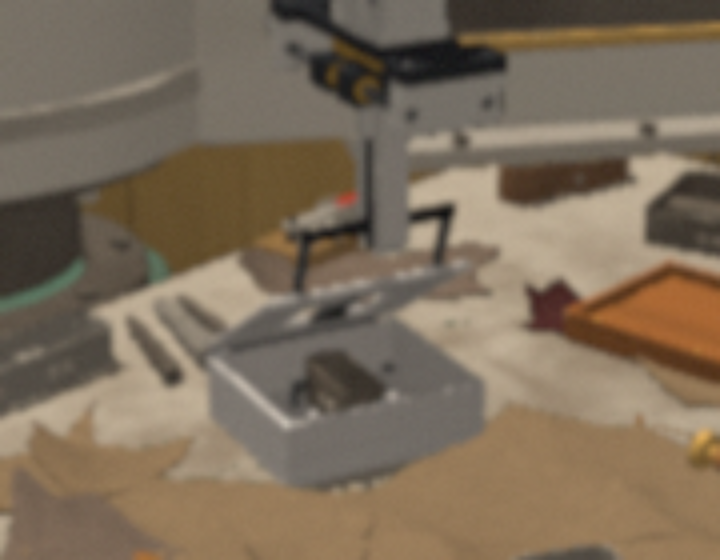

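The lid is at about 0.6 rad and following. I continue the arc.

Call:
send_rows([
  [0,0,0.011,-0.01,0,0,0],
  [0,0,0.023,-0.019,0,0,0],
  [0,0,0.037,-0.027,0,0,0],
  [0,0,0.051,-0.033,0,0,0],
  [0,0,0.065,-0.038,0,0,0],
  [0,0,0.08,-0.042,0,0,0],
  [0,0,0.0955,-0.0435,0,0,0],
  [0,0,0.111,-0.0437,0,0,0],
])

```text
clock: 5.35
eef_pos: [0.6207, -0.0948, 0.1913]
tool_rot: [0.888, 0.459, -0.0, -0.0]
ft_force: [-1.6, 0.7, -1.1]
width: 0.0093
```

```bash
python3 -c "
from go import *
go([],-35)
p=arm.state()['eef_pos']-np.array([.4953,-.0046,.0674]);a=np.radians(-35);print(p@[np.cos(a),np.sin(a),0],p[2])"
```

```text
t 5.35 p [ 0.6207 -0.0948  0.1913] F [-1.5959  0.6852 -1.1332] w 0.009276377910820905 q [-0.2098  0.4921  1.307  -0.0003  1.3432  0.4062]
0.1544887742629786 0.12390378874316336
```

Call:
send_rows([
  [0,0,0.015,0.001,0,0,0],
  [0,0,0.03,0.0037,0,0,0],
  [0,0,0.045,0.008,0,0,0],
  [0,0,0.057,0.0125,0,0,0],
  [0,0,0.066,0.0168,0,0,0],
  [0,0,0.07,0.019,0,0,0],
  [0,0,0.07,0.019,0,0,0],
])

```text
clock: 6.22
eef_pos: [0.6776, -0.1352, 0.1718]
tool_rot: [0.888, 0.459, -0.0, -0.0]
ft_force: [-3.2, -3.3, -0.1]
width: 0.0091
```

```bash
python3 -c "
from go import *
p,d=optics.snapshot('side');cv2.imwrite('pics/s4.png',cv2.resize(p[90:250,190:370],None,fx=4,fy=4))
go([],-35)
p=arm.state()['eef_pos']-np.array([.4953,-.0046,.0674]);a=np.radians(-35);print(p@[np.cos(a),np.sin(a),0],p[2])"
```

```text
t 6.275 p [ 0.6774 -0.135   0.1719] F [-4.9298 -3.674  -0.8141] w 0.009328521670570092 q [-0.2496  0.6535  1.1044 -0.0005  1.3845  0.3665]
0.22399552648064475 0.10452770394141926
```

View pics/s4.png

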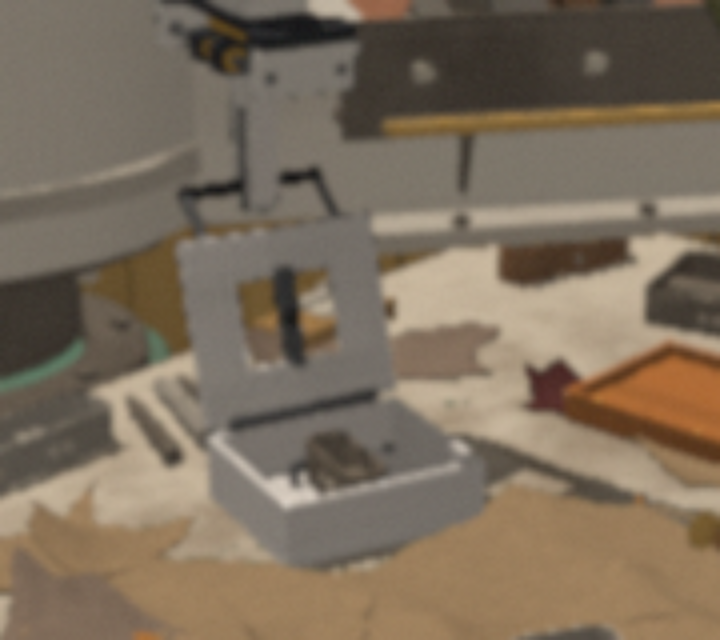

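The lid is at about 1.88 rad, just short of its stop. I open the jaws a little and lift away.

Call:
send_rows([
  [0.03,0,0.001,0,0,0,0],
  [0.03,0,0.001,0,0,0,0],
  [0.03,0,0.002,0,0,0,0],
  [0.03,0,0.002,-0.01,0,0,0],
  [0.03,0,0.002,-0.03,0,0,0],
  [0.03,0,0.002,-0.06,0,0,0],
  [0.03,0,0.002,-0.09,0,0,0],
])

```text
clock: 7.15
eef_pos: [0.6794, -0.1359, 0.264]
tool_rot: [0.888, 0.46, 0.0, 0.0]
ft_force: [1.0, 0.2, -0.2]
width: 0.0299
```

```bash
python3 -c "
from go import *
p,d=optics.snapshot('side');cv2.imwrite('pics/s5.png',cv2.resize(p[70:250,180:380],None,fx=4,fy=4)[:600])
go([(.45,.03,.24)],55)"
```

```text
t 7.2 p [ 0.6801 -0.1361  0.2687] F [-0.6505  0.3542  3.753 ] w 0.030046534076542737 q [-0.2503  0.6103  0.9528  0.0001  1.5719  0.3654]
shift [ 0.0026 -0.284   0.027 ] rot [  0.3851   0.1639 -90.279 ]
```

View pics/s5.png

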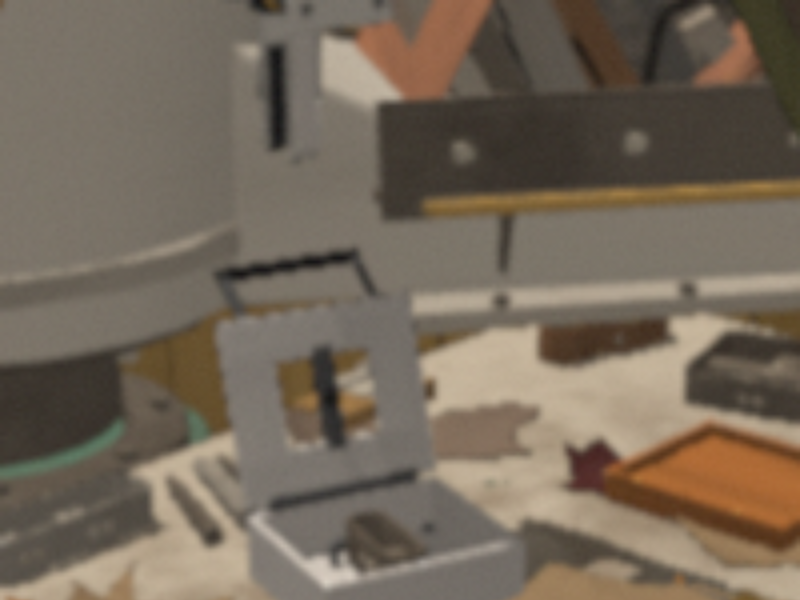

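Call:
send_rows([
  [0.06,0.004,-0.035,0,0,0,-9],
  [0.06,0.008,-0.07,0,0,0,-18],
  [0.06,0.012,-0.105,0,0,0,-27],
  [0.06,0.016,-0.14,0,0,0,-36],
  [0.06,0.021,-0.175,0,0,0,-45],
  [0.06,0.026,-0.21,0,0,0,-54],
  [0.06,0.03,-0.245,0,0,0,-63],
  [0.06,0.034,-0.28,0,0,0,-72],
  [0.06,0.038,-0.315,0,0,0,-81],
  [0.06,0.042,-0.348,0,0,0,-90],
])

```text
clock: 8.45
eef_pos: [0.4187, 0.1, 0.2628]
tool_rot: [0.301, 0.954, 0.0, 0.001]
ft_force: [0.1, -0.6, -0.3]
width: 0.06
```

Run:
```python
from go import *
from ov import *
p,d=optics.snapshot('top');cv2.imwrite('pics/t6.png',p);np.save('t6.npy',d)
r=trace('die_mid','top')[:3]
C=cloud('top',d)
o=(230,120)
S=allsegs(FC,FY,TC,TY)[4:8]
S+=segs(fx(FC,FY,rect(.0375,.017,.04)),(0,255,0))
q=cv2.resize(p[o[1]:o[1]+150,o[0]:o[0]+190],None,fx=4,fy=4,interpolation=cv2.INTER_CUBIC);cv2.imwrite('pics/t6c.png',q)
draw(q,'top',S,np.array(o),4);cv2.imwrite('pics/t6o.png',q)
for e in r:
    m=e['region'];P=C[m&(d>0)];ys,xs=np.nonzero(m)
    w=atz('top',np.c_[xs,ys],.04);b=cv2.minAreaRect(w[:,:2].astype(np.float32))
    print(e['p'],e['bbox'],m.sum(),w.mean(0),b,np.percentile(P[:,2],[5,50,95]))
go([(*FC,.17)],55)
```

```text
0.63 [290.0, 179.9, 16.2, 17.4] 110 [ 0.5713 -0.0541  0.04  ] ((0.5789077281951904, -0.062132734805345535), (0.0316525474190712, 0.05091337859630585), 46.02718734741211) [0.0207 0.0262 0.0423]
t 8.55 p [0.4182 0.1007 0.263 ] F [ 0.1852  0.3506 -0.0793] w 0.05988870813357734 q [ 0.1508 -0.0116  1.7609  0.0003  1.3907 -0.81  ]
shift [-0.2149 -0.041   0.0932] rot [0.0776 0.056  0.0494]
```

View pics/t6c.png

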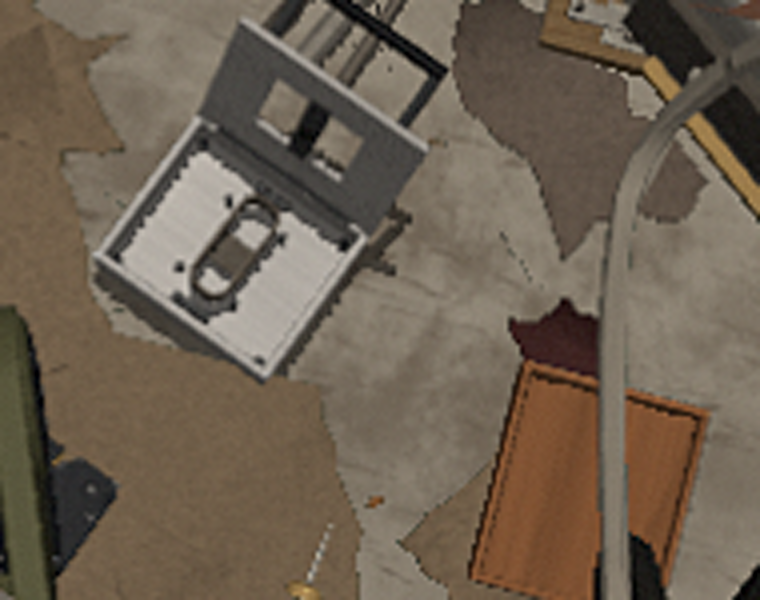

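View pics/t6o.png

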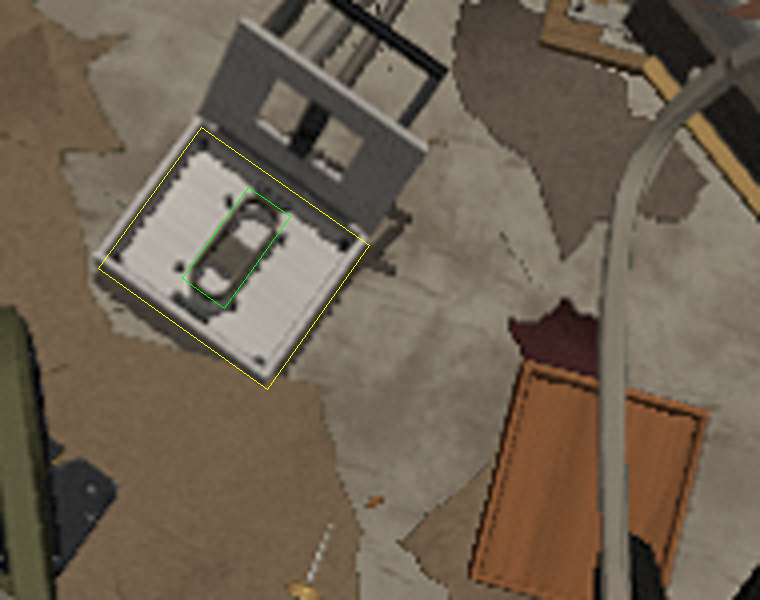

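Run:
```python
from go import *
from ov import *
p=cv2.imread('pics/t6.png');o=(264,156);s=14
q=cv2.resize(p[o[1]:o[1]+42,o[0]:o[0]+50],None,fx=s,fy=s,interpolation=cv2.INTER_CUBIC)
q=np.hstack([q])
def stad(c,y,z,col):
    t=np.linspace(0,2*np.pi,41)[:-1];P=[(np.sign(np.cos(a))*.0205+.017*np.cos(a),.017*np.sin(a),z) for a in t]
    W=fx(c,y,P);return [(W[i],W[(i+1)%40],col) for i in range(40)]
draw(q,'top',stad((.571,-.056),-35,.04,(0,255,0))+stad((.571,-.056),-35,.01,(0,160,0))+stad((.5715,-.054),-32,.04,(0,0,255)),np.array(o),s)
cv2.imwrite('pics/t6z.png',q)
```

```text
(no output)
```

View pics/t6z.png

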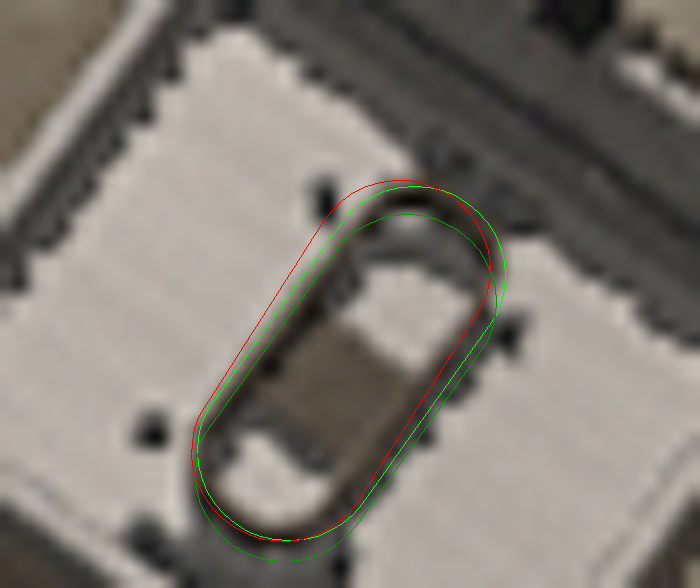

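The lid rests on its stop. The die fits the green outline at (0.571, -0.056), long axis at -35°. I move above it.

Call:
send_rows([
  [0.06,-0.035,-0.007,0.01,0,0,0],
  [0.06,-0.075,-0.014,0.025,0,0,0],
  [0.06,-0.115,-0.022,0.045,0,0,0],
  [0.06,-0.155,-0.03,0.065,0,0,0],
  [0.06,-0.195,-0.037,0.085,0,0,0],
  [0.06,-0.213,-0.041,0.093,0,0,0],
  [0.06,-0.213,-0.041,0.093,0,0,0],
])

```text
clock: 9.43
eef_pos: [0.5698, -0.0577, 0.1688]
tool_rot: [0.304, 0.953, -0.0, -0.0]
ft_force: [-0.5, 0.2, 0.1]
width: 0.0601
```

```bash
python3 -c "
from go import *
go([(.570,-.0555,.022)],55)"
```

```text
t 9.425 p [ 0.5698 -0.0577  0.1688] F [-0.4889  0.1603  0.0589] w 0.06013444473155652 q [-0.1649  0.3894  1.5078  0.0001  1.2454 -1.1181]
shift [0.001  0.002  0.1468] rot [-0.0182 -0.0479 -0.3913]
```

Call:
send_rows([
  [0.06,0.001,0.002,0.03,0,0,0],
  [0.06,0.001,0.002,0.06,0,0,0],
  [0.06,0.001,0.002,0.09,0,0,0],
  [0.06,0.001,0.002,0.115,0,0,0],
  [0.06,0.001,0.002,0.13,0,0,0],
  [0.06,0.001,0.002,0.14,0,0,0],
  [0.06,0.001,0.002,0.146,0,0,0],
  [0.06,0.001,0.002,0.146,0,0,0],
])

```text
clock: 10.42
eef_pos: [0.5702, -0.055, 0.0233]
tool_rot: [0.303, 0.953, 0.0, 0.0]
ft_force: [-0.2, -0.8, 0.0]
width: 0.0602
```

```bash
python3 -c "
from go import *
p,d=optics.snapshot('side');cv2.imwrite('pics/s7.png',cv2.resize(p[100:250,190:370],None,fx=4,fy=4))
go([(.570,-.0555,.022)],55)"
```

```text
t 10.475 p [ 0.5703 -0.055   0.0236] F [-0.2075 -0.0917  0.0902] w 0.060307693314637686 q [-0.1601  0.5723  1.6134  0.      0.9553 -1.115 ]
shift [-0.     -0.0006  0.0016] rot [ 0.0154  0.0294 -0.2902]
```

View pics/s7.png

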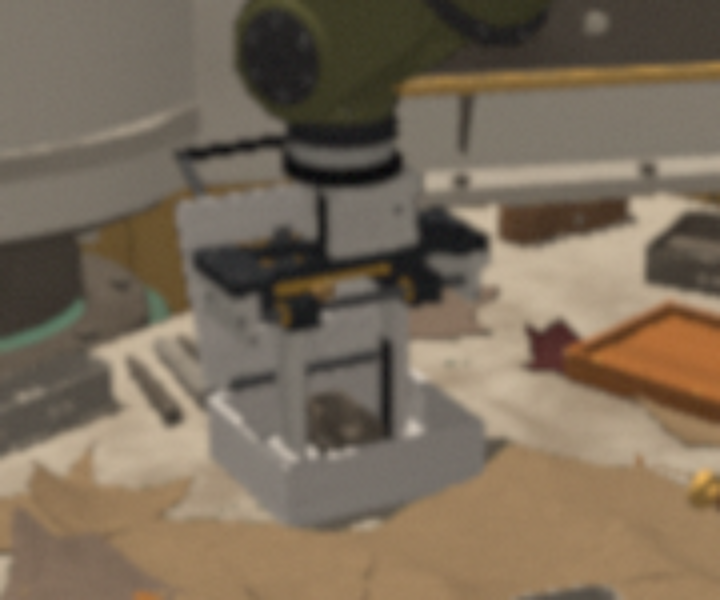

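The fingers straddle the die, so I close and lift.

Call:
send_rows([
  [0.045,0,0,0.001,0,0,0],
  [0.03,0,0,0.001,0,0,0],
  [0.01,0,0,0.001,0,0,0],
  [0.01,0,0,0.001,0,0,0],
  [0.01,0,0,0.001,0,0,0],
  [0.01,0,0,0.001,0,0,0],
])

```text
clock: 11.22
eef_pos: [0.5702, -0.0551, 0.0223]
tool_rot: [0.303, 0.953, -0.0, 0.0]
ft_force: [-0.3, -1.2, 1.9]
width: 0.0297
```

```bash
python3 -c "
from go import *
go([(.570,-.0555,.022)],55)"
```

```text
t 11.225 p [ 0.5702 -0.0551  0.0223] F [-0.3423 -1.2327  1.8772] w 0.029679223007130832 q [-0.1602  0.5743  1.614  -0.0001  0.9532 -1.1151]
shift [-0.0001 -0.0005  0.0003] rot [ 0.0011  0.0078 -0.2869]
```

Call:
send_rows([
  [0.01,0,0,-0.008,0,0,0],
  [0.01,0,0,-0.02,0,0,0],
  [0.01,0,0,-0.045,0,0,0],
  [0.01,0,0,-0.075,0,0,0],
  [0.01,0,0,-0.105,0,0,0],
  [0.01,0,0,-0.125,0,0,0],
  [0.01,0,0,-0.13,0,0,0],
])

```text
clock: 12.1
eef_pos: [0.5706, -0.055, 0.154]
tool_rot: [0.303, 0.953, 0.0, 0.001]
ft_force: [-0.8, -0.0, -2.9]
width: 0.03
```

```bash
python3 -c "
from go import *
p,d=optics.snapshot('side');cv2.imwrite('pics/s8.png',cv2.resize(p[60:250,170:390],None,fx=3.5,fy=3.5)[:600])
go([(.413,-.2927,.15),(.413,-.2927,.04)],74.5)"
```

```text
t 12.15 p [ 0.5704 -0.055   0.1535] F [ 0.3738 -0.7684 -1.3662] w 0.029665641852273522 q [-0.1601  0.4037  1.5252  0.      1.2109 -1.1151]
shift [-0.0088 -0.2849  0.0033] rot [  0.0307   0.0967 -19.7835]
shift [-0.0086 -0.285   0.1133] rot [  0.0307   0.0967 -19.7835]
```

View pics/s8.png

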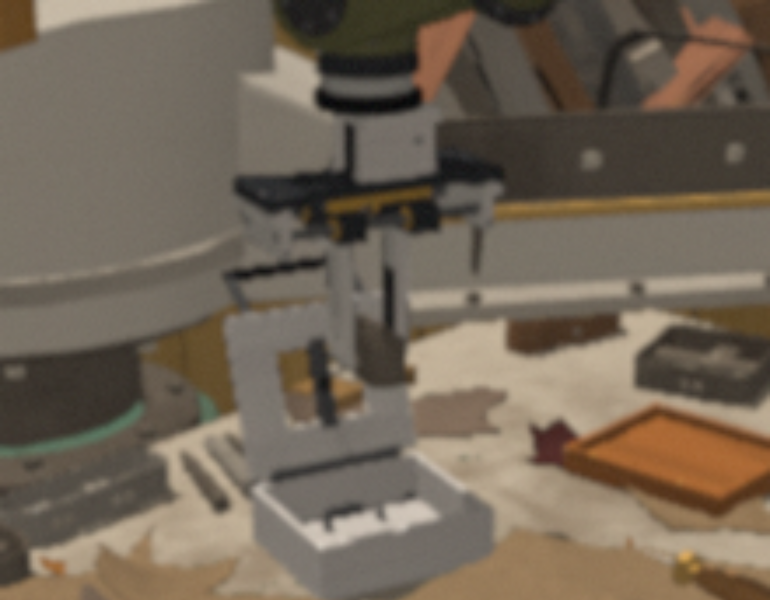

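The die is held level and the fixture is empty. I carry it to the tray.

Call:
send_rows([
  [0.01,0,-0.025,0,0,0,0],
  [0.01,-0.001,-0.06,0,0,0,-1],
  [0.01,-0.002,-0.095,0,0,0,-4],
  [0.01,-0.004,-0.135,0,0,0,-7],
  [0.01,-0.005,-0.175,0,0,0,-10],
  [0.01,-0.006,-0.21,0,0,0,-14],
  [0.01,-0.007,-0.245,0,0,0,-17],
  [0.01,-0.009,-0.27,0,0,0,-19],
  [0.01,-0.009,-0.285,0,0,0,-19.8],
  [0.01,-0.009,-0.285,0,0,0,-19.8],
])

```text
clock: 13.4
eef_pos: [0.4122, -0.2931, 0.1515]
tool_rot: [0.135, 0.991, 0.0, -0.001]
ft_force: [0.5, 0.3, -1.3]
width: 0.0297
```

```bash
python3 -c "
from go import *
go([(.413,-.2927,.04),(.413,-.2927,.0265)],74.5)"
```

```text
t 13.4 p [ 0.4122 -0.2931  0.1515] F [ 0.4834  0.3109 -1.2948] w 0.029735560165302447 q [-0.6906  0.2648  1.7175  0.      1.1604 -1.9896]
shift [-0.0008  0.0006  0.1115] rot [ 0.0311 -0.0636 -0.0749]
shift [-0.0008  0.0005  0.125 ] rot [ 0.0311 -0.0636 -0.0749]
```

Call:
send_rows([
  [0.01,0,0,0.025,0,0,0],
  [0.01,0,0,0.055,0,0,0],
  [0.01,0,0,0.08,0,0,0],
  [0.01,0,0,0.1,0,0,0],
  [0.01,0,0,0.11,0,0,0],
  [0.01,0,0,0.117,0,0,0],
  [0.01,0,0,0.12,0,0,0],
  [0.01,0,0,0.12,0,0,0],
])

```text
clock: 14.4
eef_pos: [0.413, -0.2929, 0.0324]
tool_rot: [0.135, 0.991, -0.0, 0.0]
ft_force: [0.1, -0.4, 0.0]
width: 0.0299
```

```bash
python3 -c "
from go import *
p,d=optics.snapshot('side');cv2.imwrite('pics/s9.png',cv2.resize(p[100:240,280:460],None,fx=4,fy=4))
go([(.413,-.2927,.0265)],74.5)"
```

```text
t 14.45 p [ 0.413  -0.293   0.0325] F [ 0.3333  0.666  -1.679 ] w 0.029930148808754505 q [-0.6893  0.4377  1.804   0.      0.8993 -1.9897]
shift [0.0001 0.0003 0.006 ] rot [-0.0136  0.0337  0.0066]
```

View pics/s9.png

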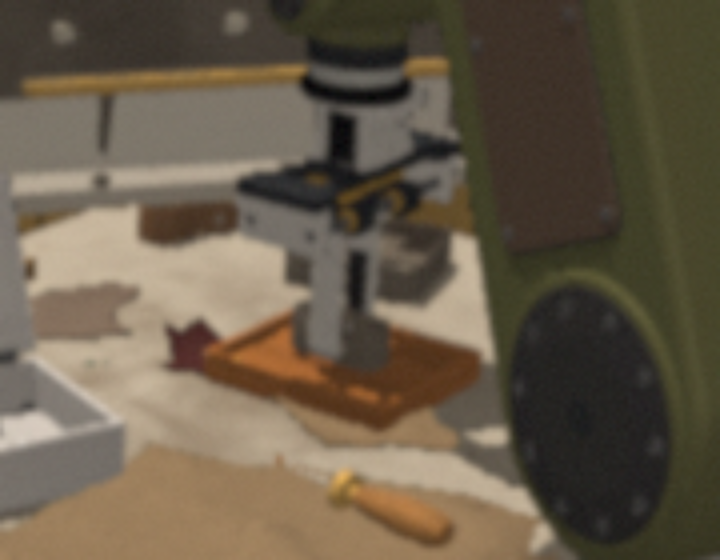

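The die is over the tray, about 6 mm above the floor. I lower it slowly.

Call:
send_rows([
  [0.01,0,0,0.002,0,0,0],
  [0.01,0,0,0.004,0,0,0],
  [0.01,0,0,0.005,0,0,0],
  [0.01,0,0,0.006,0,0,0],
  [0.01,0,0,0.0063,0,0,0],
  [0.01,0,0,0.0063,0,0,0],
])

```text
clock: 15.2
eef_pos: [0.4129, -0.2929, 0.0262]
tool_rot: [0.135, 0.991, -0.0, 0.0]
ft_force: [-3.1, 2.2, 4.7]
width: 0.03
```

```bash
python3 -c "
from go import *
go([(.413,-.2927,.0265)],74.5);print(arm.state()['ft_force'],arm.state()['ft_force'])"
```

```text
t 15.2 p [ 0.4129 -0.2929  0.0262] F [-3.0915  2.2303  4.7155] w 0.029980529219823464 q [-0.6893  0.4485  1.8066 -0.      0.8864 -1.9899]
shift [-0.0001  0.0002 -0.0003] rot [-0.003   0.0033  0.0173]
[-3.0915  2.2303  4.7155] [-3.0915  2.2303  4.7155]
```

Contact at about 5 N, at the expected height. I release, rise and step aside.

Call:
send_rows([
  [0.035,0,0,0,0,0,0],
  [0.045,0,0,0,0,0,0],
  [0.06,0,0,0,0,0,0],
  [0.06,0,0,0,0,0,0],
  [0.06,0,0,-0.01,0,0,0],
  [0.06,0,0,-0.03,0,0,0],
  [0.06,0,0,-0.06,0,0,0],
  [0.06,0,0,-0.1,0,0,0],
  [0.06,0,0,-0.14,0,0,0],
  [0.06,0,0,-0.18,0,0,0],
])

```text
clock: 16.45
eef_pos: [0.4127, -0.2927, 0.208]
tool_rot: [0.135, 0.991, -0.0, 0.0]
ft_force: [0.2, -0.0, 0.4]
width: 0.0598
```

```bash
python3 -c "
from go import *
go([(.34,.03,.23)],74.5)"
```

```text
t 16.45 p [ 0.4127 -0.2927  0.208 ] F [ 0.2377 -0.0168  0.4359] w 0.059800765953742 q [-0.6893  0.206   1.6516 -0.      1.2832 -1.9899]
shift [ 0.1562  0.2916 -0.0222] rot [-0.0182  0.0403  0.0162]
```

Call:
send_rows([
  [0.06,0.02,0.035,-0.004,0,0,0],
  [0.06,0.04,0.075,-0.008,0,0,0],
  [0.06,0.06,0.115,-0.012,0,0,0],
  [0.06,0.08,0.155,-0.016,0,0,0],
  [0.06,0.1,0.19,-0.02,0,0,0],
  [0.06,0.12,0.225,-0.022,0,0,0],
  [0.06,0.14,0.26,-0.022,0,0,0],
  [0.06,0.155,0.29,-0.022,0,0,0],
  [0.06,0.155,0.29,-0.022,0,0,0],
  [0.06,0.155,0.29,-0.022,0,0,0],
])

```text
clock: 17.7
eef_pos: [0.341, 0.0277, 0.2282]
tool_rot: [0.135, 0.991, -0.0, 0.0]
ft_force: [-0.0, 0.4, 0.0]
width: 0.06
```

```bash
python3 -c "
from go import *
p,d=optics.snapshot('top');cv2.imwrite('pics/t10.png',cv2.resize(p[110:300,220:440],None,fx=3.5,fy=3.5)[:600]);C=cloud('top',d)
for e in trace('die_mid','top')[:2]:
    m=e['region'];ys,xs=np.nonzero(m);print(e['p'],e['bbox'],atz('top',np.c_[xs,ys],.044).mean(0),np.percentile(C[m&(d>0)][:,2],[50,95]))
p,d=optics.snapshot('side');cv2.imwrite('pics/s10.png',cv2.resize(p[110:260,220:440],None,fx=3.5,fy=3.5))
go([],0)"
```

```text
0.63 [375.0, 244.4, 9.8, 22.5] [ 0.4101 -0.2794  0.044 ] [0.0314 0.0465]
t 17.85 p [0.341  0.0273 0.2279] F [0.2441 0.525  0.1308] w 0.059904697166079976 q [-0.0271 -0.2011  2.0123 -0.0001  1.3304 -1.3264]
```

View pics/t10.png

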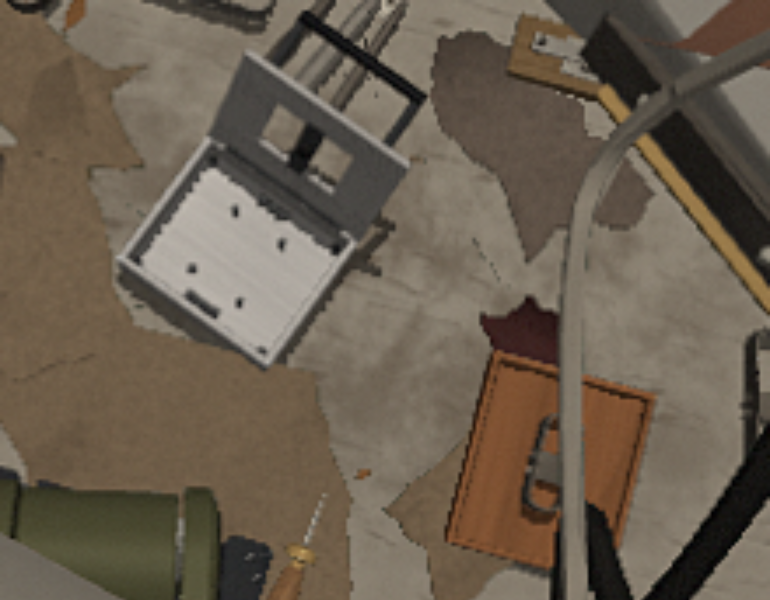

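View pics/s10.png

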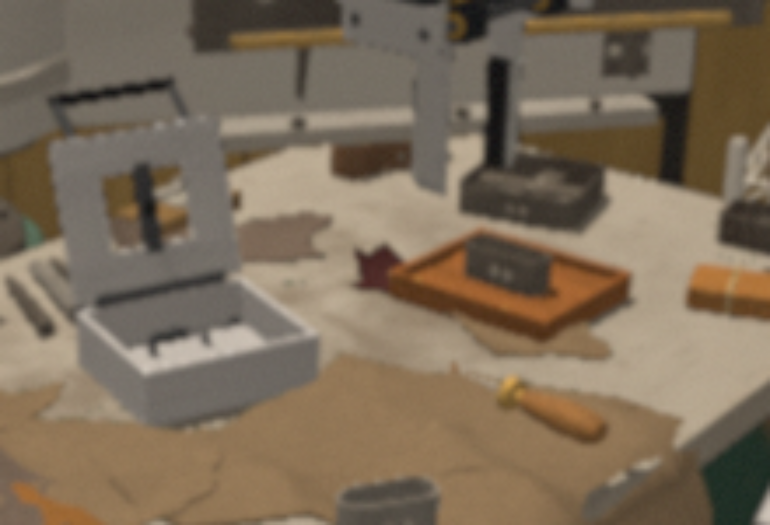

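The die stands flat in the tray (top crop at about (548,468)). The fixture is empty, the lid is still open and the arm is clear of everything.

```bash
python3 -c "
from station import arm
print(arm.hand_in(),arm.state()['clock'])"
```

```text
the job is handed in; nothing more can be done
the job is handed in; nothing more can be done
```

The lid is open on its stop, and the cutting die stands flat near the middle of the empty tray. The job was handed in at about 18 s of the 67 s allowed.

- **Lid:** I gripped the handle bar, swung it along its arc to about 1.88 rad and let go; it stayed open by itself.
- **Die:** I gripped it across its flats (29.7 mm measured), lifted it out level and lowered it until it touched the tray floor with about 5 N. Then I opened the jaws and backed away.
- **Last checks:** The final pictures show the lid still open, the fixture empty, the die upright in the tray and the arm clear of everything. Wrist-force readings were about 12 N at most, checked at the end of each move.
- **Disagreement:** In the last top view a hose hides part of the die. The network's centre for the visible part came out about 13 mm to one side of where I released it, which I put down to the hose. The side view shows the die whole, clear of the tray walls.

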